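# Load a blast cabinet and seal its lid with the quarter-turn cam

## Robot

A 6-joint arm with a two-finger parallel gripper is mounted at the origin on a cart in front of the work surface, level with it; the furniture and walls round the work are solid. World frame = base frame: x ahead of the robot, y to its left, z up, the work surface at z = 0. Lengths are in m, angles in rad, forces in N, time in s.
With the tool pointing down it reaches from about 0.3 to 0.85 m from the base axis. Payload 4.2 kg.
Tool frame: the origin (TCP) lies between the finger pads, 19 mm behind the fingertips; this is the grasp point; z points along the fingers, y is the line along which they close (so a half turn about z gives the same grasp; the last joint's range is limited). The gripper opens to 91 mm and grips with 3 to 60 N. Pads are 32 mm wide; open, the fingers measure 118 mm over their backs; the gripper's body (76 mm by 178 mm) begins 60 mm behind the grasp point.
Start: joints at [1.254, 0.32, 1.565, -0, 1.257, -0.02], TCP at [0.168, 0.55, 0.233] pointing down, gripper open.
Joint ranges: [-3.11, 3.11], [-0.84, 2.01], [0.21, 2.61], [-1.34, 4.49], [0.05, 2.63], [-2.56, 2.56]. Speed limits (rad/s): [2.57, 2.57, 3.14, 3.14, 3.14, 3.14].

## Interface

Orientations are given as a rotation vector (axis times angle).
In Python, from rig import robot, read_camera, outline_of gives the robot as it stands.
- The arm moves only by the tool servo_tool, never from a script. Its argument "targets" is text: rows parted by semicolons, each of 4 numbers parted by spaces: the shift along the tool's x, y, z as a fraction of full scale, then the turn about the tool's z as a fraction of full scale. A call has 1 to 12 rows; each row is the pose to reach, as a shift and turn from the pose commanded when the call began, along the tool's axes at that moment, turning the shorter way round; what a row does not reach only later rows make up. Full scale, the value 1, is 0.12 m for a shift and 360 degrees for a turn. A row lasts 1/8 s, in which the tool goes at most 62.5 mm and 10.7 degrees, less where a joint would pass 70% of its speed; a pose out of reach is approached as far as the arm can. A call with a number of a shift or a turn outside -1 to 1 is refused whole. A call with a gripper value outside its range is refused whole. "fingers" is the opening, from 0 (shut) to 1 (fully open), set as the call begins (left out, the last holds). The fingers move at their own pace and stop on an object; the grip force is fixed at half the most. Time passes only in rows, so rows that repeat a pose let the fingers close. It gives the time, the measured TCP pose, the force, the opening and the grip force at its end, in the units of the state.
- robot.sense(): the state, without advancing time (a new reading comes with each control period).
- read_camera(name): name is "scene" or "top" or "wrist"; returns a dict with "pixels" (480x640x3 uint8, blue, green, red), "z_map" (480x640 float32, m along the optical axis (not along the pixel's ray), 0 where there is no reading), "camera_matrix" (3x3 intrinsics, pixels), "T" (4x4, takes a point from camera to world coordinates). Camera axes: x right, y up, looking along -z (the intrinsics and any distortion apply to the point x, -y, -z); pixel columns grow to the right and rows downward; lengths in m; the calibration is good to about 2 mm. A picture is of the moment at which its call begins.
- robot.close_job(): hands the job in; it is judged then, once.
Trained networks look in the newest picture that a camera, given by its name, has taken for a name from the list of things; names that differ only in an ending like _2 or _b are one class to them, and where a whole thing is asked for, a point or a joint stands for the part that bears it (a point fixed in the world has none). Each returns a list of dicts, best first, with "conf" (0 to 1); they miss things now and then, are a little off and sometimes report something else, mostly with a low value. They report only what shows in the picture. A call takes as long as a camera call.
- outline_of(camera, name): "mask" (480x640 bool, what is visible of it) and "rect" ([left, top, right, bottom] in pixels, round what is visible of it).
The state is a dict: "time_s": time; "joints": joint angles; "joint_velocities": joint speeds; "tau": joint torques, N m; "tcp_pos": TCP position; "tcp_rot": TCP orientation; "force": force on the tool from outside, world axes, zero at the start; "ft_torque": the same for the moment, N m; "finger_gap": finger opening in m; "grasp_force": force on a finger pad.
Only numpy, scipy, OpenCV 4.12 (cv2) and the standard library are available. Lean on these libraries where they do the work, as an engineer would, in place of code of your own. Each camera call takes 0.05 s, during which the arm holds its last target. There are 200 camera calls.

## Task

Get the small blast cabinet ready to run: stand the turned collar, wide flange down, wholly on the round work rest inside the cabinet and let go of it; then break the folding stay at its knee, lower the lid onto its seal without slamming it, and turn the wing knob on the lid a full quarter turn clockwise, so that its cam runs in under the keeper and draws the lid down tight on the seal. Leave the other things on the bench where they are.

Things in the scene. Friction and masses are not known exactly. Their poses are not given: they have to be found in the camera images.
- blast_cabinet: grey sheet-steel bench cabinet, 228 deep (x) x 300 wide (y) x 168 high, open under its lid, fixed. Origin: under its middle on the bench; x to its back, y to its left, front at x -112, sides at y +-150. Front wall 68 high; from there the rim slopes up 27 deg to the hinge line at x 70, z 166; fixed roof behind that. Keeper lip over the middle of the front rim
- rest (a point): centre of the top face of the round work rest inside the cabinet (disc of 90 mm diameter; top 40 above the bench, on the cabinet's centre line, 100 behind its front)
- hinge_line (a point): middle of the lid's hinge line, on the cabinet's centre line, 166 above the bench, x axis as the cabinet's; the line runs along the cabinet's y. LED lamps hang above it (world x 0.60 to 0.68, from z 0.52 up) and a coat-stand pole stands behind the robot (x -0.28, y 0.05)
- lid (a joint): lid angle, rad: 0 = fully down with the seal squeezed (slope 27 deg, facing front and up), about 0.03 resting on the unsqueezed seal, 1.693 propped open (leaning 70 deg up from level, over the opening). Stiff hinge: off the stay it stays put while steep, sinks by itself, damped, once lower than about 50 deg. Seal is sprung, some 15 N at the front edge. 0.42 kg
- lid_edge (a point): middle of the lid's front edge on its outer face, 172 from the hinge line. Lid: window frame 300 wide, 12 thick (outer face 12 off the plane through the hinge line). Site z axis = outward normal of the lid, -x = from hinge to front edge, y = cabinet's y. The front 46 mm is a solid rail; the glass behind it lies lower
- knee (a point): centre of the knee rivet of the folding stay (steel boss 18 dia, 16 long along y) at y -112 in the cabinet. Stay: two 80 x 13 x 3 bars from a pin on the right wall (cabinet x -39, z 95) to a pin under the lid 80 from the hinge; straight when locked, knee about 80 from each pin. Breaks only towards the hinge: push the knee back and down, square to the bars, 10 to 20 N
- stay_knee (a joint): fold of the stay's knee, rad: 0 = locked (just past straight), grows as it folds towards the hinge, about 2.5 with the lid shut. Once it is past about 0.2 the lid can be lowered; pushing the knee back 20 to 35 mm brings the lid down some 0.15 to 0.35 rad
- cam (a joint): wing knob, rad: 0 = open (wing parallel to the lid's front edge), 1.57 = locked (wing pointing at the keeper); positive is clockwise looking down on the lid; stops at 0 and 1.62. At rest up to 0.25. The ramp meets the keeper at about 0.5 and is at full draw from about 1.45; needs about 0.3 N m
- cam_grip (a point): on the knob's axis, 42 above the lid's outer face, 24 from its front edge, on the centre line; TCP height for gripping. Site z axis = knob axis, outward; point y axis runs along the wing. Wing: 56 long, 11 thick, 30 tall (18 to 48 above the lid); steel ramp tongue of 40 mm radius under it. Keeper lip stands 18 above the lid
- collar: turned steel collar, a stepped ring: flange 40 mm dia x 12 tall below, narrower boss above, 27 tall, 0.06 to 0.13 kg. Origin: centre of its underside, z up. The only such ring on the bench; right of the cabinet
- v_block: small steel V-block, 40 x 50 x 35, on the bench; origin under its middle. Not to be moved
- grease_pot: round lidded pot, 70 dia x 55 tall, on the bench; origin under its middle. Not to be moved
- marker: paint marker lying on the bench, 16 x 130 x 15, long along its y; origin under its middle. Not to be moved
- screwdriver: screwdriver lying on the bench, 31 x 200 x 29, long along its y; origin under its middle. Not to be moved

How it is judged:
By the outcome, as a careful person would: the job done as asked, in the order asked, and still so for the second after the job is handed in, with the robot touching nothing.
It also fails if it takes over 64 s, if anything falls off the work surface, if the arm or the gripper's body presses on something with over 40 N, if the wrist force passes 120 N, or if a joint passes its speed limit or range.

## Working session

There is one attempt and no reset: what is moved stays moved. The work goes in short steps, Python scripts to look and compute and a tool call to move; the robot and the scene stay as the last step left them, time stands still between calls to the robot, and variables do not carry over. Pictures are saved under pics/ and viewed, at most 10 in all, crops included, and the job is handed in when it is done.

Besides the shell and the picture viewer there is one more tool, called after "Request:" by a JSON object that holds its "method" and its "body". servo_tool: Moves the arm, as the interface text tells. Its arguments: {"type":"object","properties":{"targets":{"type":"string"},"fingers":{"type":"number"}},"required":["targets"]}

```bash
ls; mkdir -p pics; cat > h.py <<'E'
import numpy as np, cv2
from rig import robot, read_camera, outline_of
from scipy.spatial.transform import Rotation as R
def pts(c,mask=None):
    z=c["z_map"]; K=c["camera_matrix"]
    m=(z>0) if mask is None else (mask&(z>0))
    v,u=np.nonzero(m); d=z[v,u]
    p=np.stack([(u-K[0,2])/K[0,0]*d,-(v-K[1,2])/K[1,1]*d,-d,np.ones_like(d)])
    return (c["T"]@p)[:3].T,u,v
def proj(c,P):
    q=np.linalg.inv(c["T"])@np.append(P,1); K=c["camera_matrix"]
    return K[0,0]*q[0]/-q[2]+K[0,2], K[1,1]*-q[1]/-q[2]+K[1,2]
E
python3 - <<'E'
from h import *
s=robot.sense(); print({k:np.round(v,3) for k,v in s.items()})
for n in ["scene","top"]:
    c=read_camera(n); cv2.imwrite(f"pics/{n}0.png",c["pixels"]); print(n,c["camera_matrix"].round(1).tolist(),c["T"].round(3).tolist(),(c["z_map"]>0).mean())
    for t in ["blast_cabinet","lid","knee","cam","collar","v_block","grease_pot","marker","screwdriver"]:
        for d in outline_of(n,t)[:2]:
            p,_,_=pts(c,d["mask"])
            print(t,round(d["conf"],2),np.round(d["rect"]).tolist(),len(p),(np.median(p,0).round(3),np.percentile(p,2,axis=0).round(3),np.percentile(p,98,axis=0).round(3)) if len(p) else None)
E
```

```text
pics
{'time_s': np.float64(0.0), 'joints': array([ 1.254,  0.32 ,  1.566, -0.   ,  1.257, -0.02 ]), 'joint_velocities': array([ 0.001,  0.   , -0.001, -0.   , -0.   ,  0.001]), 'tau': array([  0.   , -41.245, -23.197,   0.073,   0.045,  -0.   ]), 'tcp_pos': array([0.168, 0.549, 0.232]), 'tcp_rot': array([-4.640e-01, -3.107e+00,  3.000e-03]), 'force': array([0.055, 0.292, 0.319]), 'ft_torque': array([0.008, 0.025, 0.001]), 'grasp_force': np.float64(0.0), 'finger_gap': np.float64(0.091)}
scene [[439.4, 0.0, 317.8], [0.0, 439.4, 240.8], [0.0, 0.0, 1.0]] [[0.7, 0.513, -0.497, 0.037], [-0.714, 0.487, -0.503, -0.59], [-0.016, 0.707, 0.707, 0.986], [0.0, 0.0, 0.0, 1.0]] 0.995869140625
blast_cabinet 0.55 [235.0, 153.0, 367.0, 321.0] 12566 (array([0.625, 0.054, 0.089]), array([ 0.487, -0.093,  0.014]), array([0.707, 0.216, 0.332]))
lid 0.59 [255.0, 154.0, 358.0, 236.0] 3025 (array([0.641, 0.053, 0.275]), array([ 0.612, -0.081,  0.172]), array([0.673, 0.209, 0.334]))
knee 0.53 [314.0, 219.0, 335.0, 276.0] 260 (array([ 0.605, -0.045,  0.17 ]), array([ 0.567, -0.054,  0.02 ]), array([0.689, 0.04
[... 2213 characters left out ...]
.0, 194.0, 298.0, 220.0] 236 (array([0.652, 0.078, 0.325]), array([0.625, 0.034, 0.315]), array([0.677, 0.096, 0.344]))
v_block 0.67 [412.0, 241.0, 434.0, 255.0] 275 (array([ 0.589, -0.317,  0.028]), array([ 0.568, -0.343,  0.007]), array([ 0.608, -0.293,  0.041]))
grease_pot 0.74 [457.0, 278.0, 479.0, 301.0] 473 (array([ 0.488, -0.435,  0.055]), array([ 0.459, -0.467,  0.027]), array([ 0.518, -0.407,  0.062]))
marker 0.46 [376.0, 216.0, 414.0, 245.0] 292 (array([ 0.655, -0.237,  0.012]), array([ 0.613, -0.282, -0.005]), array([ 0.692, -0.192,  0.023]))
screwdriver 0.55 [162.0, 256.0, 208.0, 264.0] 386 (array([0.546, 0.36 , 0.026]), array([0.531, 0.309, 0.012]), array([0.561, 0.418, 0.034]))
```

```bash
python3 - <<'E'
import cv2
a=cv2.imread("pics/scene0.png")[140:380,190:450]; b=cv2.imread("pics/top0.png")[170:320,140:490]
cv2.imwrite("pics/a.png",cv2.resize(a,None,fx=2.5,fy=2.5,interpolation=cv2.INTER_CUBIC)); cv2.imwrite("pics/b.png",cv2.resize(b,None,fx=2.2,fy=2.2,interpolation=cv2.INTER_CUBIC))
E
```

```text
(no output)
```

View pics/a.png

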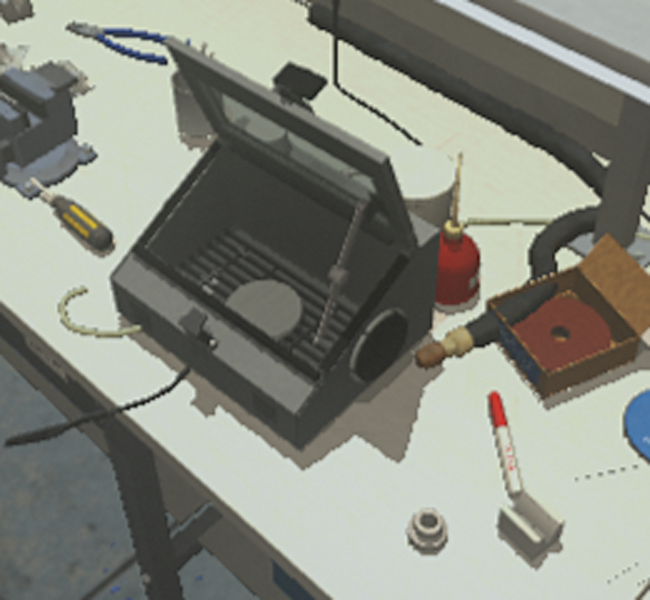

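View pics/b.png

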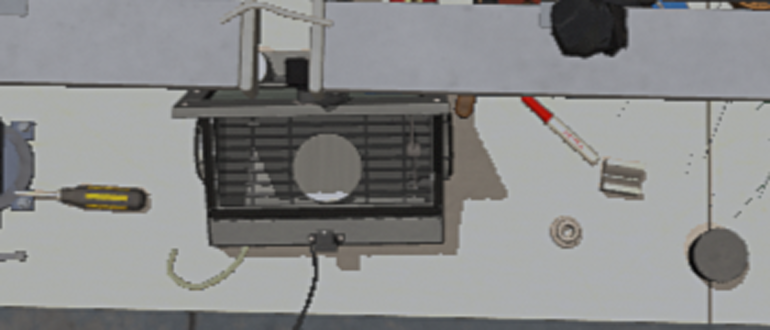

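```bash
cat > m.py <<'E'
from h import *
from scipy.optimize import least_squares
for n in ["scene","top"]:
    c=read_camera(n); P,u,v=pts(c)
    print(n)
    b=P[(P[:,0]>.35)&(P[:,0]<.48)&(P[:,1]>-.4)&(P[:,1]<-.1)]; print("bench z",np.median(b[:,2]).round(4))
    # disc
    s=(abs(P[:,0]-.585)<.06)&(abs(P[:,1]-.06)<.06)&(abs(P[:,2]-.04)<.008)
    d=P[s]; print("disc",len(d),d.mean(0).round(4),np.median(d[:,2]).round(4),d.min(0).round(3),d.max(0).round(3))
    hull=cv2.minEnclosingCircle((d[:,:2]*1000).astype(np.float32)); print(hull)
    # front rim top: z ~.068
    s=(P[:,0]>.44)&(P[:,0]<.56)&(P[:,1]>-.12)&(P[:,1]<.24)&(P[:,2]>.03)&(P[:,2]<.085)
    q=P[s]; 
    # front edge: min x per y-bin
    e=[]
    for y in np.arange(-.09,.21,.01):
        k=q[abs(q[:,1]-y)<.005]
        if len(k)>3: e.append((y,np.percentile(k[:,0],5)))
    e=np.array(e); a=np.polyfit(e[:,0],e[:,1],1); print("front edge",a.round(4),np.percentile(q[:,1],[.5,99.5]).round(4),np.abs(np.polyval(a,e[:,0])-e[:,1]).max().round(4))
    # lid: plane fit
    s=(P[:,2]>.19)&(P[:,2]<.345)&(P[:,0]>.55)&(P[:,0]<.72)&(P[:,1]>-.11)&(P[:,1]<.25)
    q=P[s]; 
    t=q[q[:,2]>.31]; print("lid top",len(t), np.percentile(t,[1,50,99],axis=0).round(3).tolist())
    for t in ["collar"]:
        for o in outline_of(n,t):
            p,_,_=pts(c,o["mask"])
            r=o["rect"]; 
            if len(p) and np.median(p[:,2])<.05:
                p=p[p[:,2]>.006]; print(t,o["conf"],r,p.mean(0).round(4),np.percentile(p,[1,99],axis=0).round(4).tolist(), cv2.minEnclosingCircle((p[:,:2]*1000).astype(np.float32)))
    b=P[(abs(P[:,0]-.51)<.035)&(abs(P[:,1]+.25)<.035)&(P[:,2]>.006)&(P[:,2]<.05)]
    if len(b):
        print("collar cluster",len(b),np.percentile(b,[1,50,99],axis=0).round(4).tolist(),cv2.minEnclosingCircle((b[:,:2]*1000).astype(np.float32)))
        t=b[b[:,2]>.022]; print(" top",len(t),cv2.minEnclosingCircle((t[:,:2]*1000).astype(np.float32)))
    # knee
    s=(abs(P[:,0]-.59)<.06)&(abs(P[:,1]+.045)<.02)&(P[:,2]>.09)&(P[:,2]<.25)
    q=P[s]; 
    for z in np.arange(.1,.25,.01):
        k=q[abs(q[:,2]-z)<.005]
        if len(k)>1: print(round(z,3),len(k),k.min(0).round(3),k.max(0).round(3))
E
python3 m.py
```

```text
scene
bench z 0.0013
disc 484 [0.5959 0.0641 0.0425] 0.0426 [0.564 0.021 0.034] [0.635 0.112 0.048]
((591.200439453125, 66.30803680419922), 45.475730895996094)
front edge [-0.038   0.4918] [-0.0878  0.2124] 0.0011
lid top 1021 [[0.609, -0.082, 0.311], [0.62, 0.055, 0.33], [0.673, 0.212, 0.338]]
collar 0.54 [354.8, 343.7, 369.1, 357.8] [ 0.5122 -0.2514  0.0197] [[0.4954, -0.2683, 0.0075], [0.5327, -0.2309, 0.0322]] ((515.0924072265625, -248.56802368164062), 20.753076553344727)
collar cluster 224 [[0.4948, -0.2806, 0.0061], [0.5111, -0.2519, 0.0171], [0.5328, -0.2259, 0.0321]] ((508.106201171875, -252.34341430664062), 34.86432647705078)
 top 81 ((516.0193481445312, -249.7284698486328), 15.285698890686035)
0.1 61 [ 0.53  -0.065  0.095] [ 0.573 -0.027  0.105]
0.11 15 [ 0.564 -0.058  0.105] [ 0.578 -0.047  0.115]
0.12 12 [ 0.571 -0.05   0.116] [ 0.581 -0.047  0.125]
0.13 11 [ 0.575 -0.05   0.125] [ 0.591 -0.046  0.134]
0.14 12 [ 0.577 -0.05   0.136] [ 0.594 -0.047  0.145]
0.15 13 [ 0.584 -0.05   0.146] [ 0.599 -0.044  0.155]
0.16 12 [ 0.584 -0.053  0.155] [ 0.61  -0.046  0.165]
0.17 34 [ 
[... 1246 characters left out ...]
5 ((516.532958984375, -246.92630004882812), 13.82217025756836)
0.1 61 [ 0.53  -0.065  0.095] [ 0.572 -0.027  0.105]
0.11 11 [ 0.532 -0.059  0.105] [ 0.571 -0.033  0.109]
0.12 6 [ 0.57  -0.048  0.116] [ 0.578 -0.045  0.124]
0.13 2 [ 0.577 -0.045  0.13 ] [ 0.579 -0.045  0.132]
0.14 6 [ 0.579 -0.048  0.136] [ 0.586 -0.045  0.145]
0.16 4 [ 0.587 -0.05   0.161] [ 0.611 -0.045  0.165]
0.17 26 [ 0.589 -0.05   0.166] [ 0.61  -0.037  0.175]
0.18 16 [ 0.593 -0.05   0.175] [ 0.609 -0.037  0.184]
0.2 3 [ 0.608 -0.042  0.201] [ 0.613 -0.042  0.204]
0.21 2 [ 0.615 -0.042  0.21 ] [ 0.617 -0.042  0.214]
0.22 2 [ 0.619 -0.041  0.215] [ 0.622 -0.041  0.215]
0.23 5 [ 0.623 -0.041  0.226] [ 0.632 -0.041  0.233]
```

```bash
python3 - <<'E'
from h import *
for n in ["scene","top"]:
    c=read_camera(n); P,u,v=pts(c)
    q=P[(abs(P[:,0]-.168)<.25)&(abs(P[:,1]-.55)<.25)]
    Rz=R.from_rotvec(robot.sense()["tcp_rot"]).as_matrix(); L=(q-np.array([.168,.549,.232]))@Rz
    print(n,len(q))
    for z in np.arange(-.4,.03,.02):
        k=L[abs(L[:,2]-z)<.01]; k=k[(abs(k[:,0])<.15)&(abs(k[:,1])<.15)]
        if len(k)>5: print(round(z,2),len(k),k[:,:2].min(0).round(3),k[:,:2].max(0).round(3))
    l=P[(P[:,2]>.45)&(P[:,0]>.5)&(P[:,0]<.75)&(abs(P[:,1])<.5)]
    print("lamps",len(l))
    for y in np.arange(-.4,.5,.05):
        k=l[abs(l[:,1]-y)<.025]
        if len(k)>3: print(round(y,2),len(k),k.min(0).round(3),k.max(0).round(3))
c=read_camera("wrist"); print(c["T"].round(3))
E
```

```text
scene 8897
-0.38 55 [-0.055 -0.15 ] [-0.052 -0.027]
-0.36 168 [-0.058 -0.15 ] [-0.052  0.018]
-0.34 177 [-0.059 -0.15 ] [-0.052  0.027]
-0.32 141 [-0.059 -0.148] [-0.029  0.03 ]
-0.3 77 [-0.059 -0.087] [-0.054  0.026]
-0.28 36 [-0.058 -0.039] [-0.004  0.003]
-0.26 185 [-0.034 -0.038] [0.005 0.001]
-0.24 222 [-0.035 -0.039] [0.014 0.008]
-0.22 268 [-0.036 -0.039] [0.024 0.006]
-0.2 277 [-0.036 -0.038] [0.031 0.009]
-0.18 285 [-0.037 -0.039] [0.038 0.022]
-0.16 442 [-0.038 -0.054] [0.038 0.01 ]
-0.14 189 [-0.023 -0.054] [ 0.023 -0.005]
-0.12 214 [-0.025 -0.054] [0.025 0.018]
-0.1 622 [-0.038 -0.092] [0.037 0.091]
-0.08 353 [-0.039 -0.089] [0.038 0.081]
-0.06 104 [-0.038 -0.084] [0.037 0.064]
-0.04 107 [-0.018 -0.062] [0.017 0.058]
-0.02 102 [-0.017 -0.062] [ 0.017 -0.047]
0.0 93 [-0.018 -0.058] [ 0.018 -0.048]
0.02 18 [-0.017 -0.054] [ 0.017 -0.047]
lamps 47625
-0.4 4556 [ 0.599 -0.425  0.531] [ 0.75  -0.375  0.689]
-0.35 4085 [ 0.599 -0.375  0.532] [ 0.75  -0.325  0.689]
-0.3 3678 [ 0.598 -0.325  0.532] [ 0.75  -0.275  0.689]
-0.25 3355 [ 0.599 -0.275  0.527] [ 0.75  -0.225  0.689]
-0
[... 1999 characters left out ...]
.75  -0.075  1.065]
-0.05 3816 [ 0.602 -0.075  0.549] [ 0.75  -0.025  1.065]
-0.0 3793 [ 0.602 -0.025  0.546] [0.75  0.025 1.065]
0.05 3375 [0.599 0.025 0.525] [0.75  0.075 1.065]
0.1 3412 [0.598 0.075 0.519] [0.75  0.125 1.065]
0.15 3802 [0.602 0.125 0.548] [0.75  0.175 1.065]
0.2 3766 [0.601 0.175 0.545] [0.75  0.225 1.065]
0.25 3786 [0.601 0.225 0.544] [0.75  0.275 1.065]
0.3 3795 [0.602 0.275 0.552] [0.75  0.325 1.066]
0.35 2941 [0.601 0.325 0.548] [0.75  0.375 1.064]
0.4 2398 [0.602 0.375 0.548] [0.75  0.425 0.691]
0.45 2410 [0.601 0.425 0.545] [0.75  0.475 0.693]
[[ 0.292 -0.93  -0.226  0.104]
 [ 0.957  0.283  0.069  0.569]
 [-0.    -0.236  0.972  0.385]
 [ 0.     0.     0.     1.   ]]
```

Request:
{"method": "servo_tool", "body": {"targets": "-0.4 -0.45 0 -0.028; -0.85 -0.95 0 -0.0537; -0.9 -1 0 -0.0537", "fingers": 0.66}}

```text
time_s: 1.72
tcp_pos: [0.2368, 0.4011, 0.2329]
tcp_rot: [-0.064, 3.141, -0.001]
force: [0.7, 0.6, -0.2]
finger_gap: 0.0646
grasp_force: 0.0
```

```bash
cat >> h.py <<'E'
YAW=.0377; O=np.array([.602,.068,0.])
RC=R.from_euler("z",YAW).as_matrix()
def toC(p): return (np.asarray(p)-O)@RC
def st():
    s=robot.sense(); M=R.from_rotvec(s["tcp_rot"]).as_matrix(); X=RC.T@M[:,0]
    print("t",round(float(s["time_s"]),2),"C",toC(s["tcp_pos"]).round(4),"xdir(want -1,0)",X.round(3),"tilt",M[:,2].round(3),"F",np.round(s["force"],1),"gap",round(float(s["finger_gap"]),4),"gf",round(float(s["grasp_force"]),1))
    return s
def to(x,y,z):
    s=st(); M=R.from_rotvec(s["tcp_rot"]).as_matrix()
    d=O+RC@np.array([x,y,z])-s["tcp_pos"]; print("units",(M.T@d/.12).round(3))
E
python3 -c "
from h import *
to(-.106,-.3125,.12)"
```

```text
t 1.73 C [-0.3524  0.3467  0.2329] xdir(want -1,0) [-1.    -0.003 -0.   ] tilt [ 0. -0. -1.] F [ 0.7  0.6 -0.2] gap 0.0646 gf 0.0
units [-2.037 -5.499  0.943]
```

Request:
{"method": "servo_tool", "body": {"targets": "-0.15 -0.5 0 0; -0.3 -1 0 0; -0.3 -1 0 0"}}

```text
time_s: 2.1
tcp_pos: [0.2778, 0.2819, 0.233]
tcp_rot: [-0.055, 3.141, -0.001]
force: [0.4, 0.8, 0.1]
finger_gap: 0.06
grasp_force: 0.0
```

Request:
{"method": "servo_tool", "body": {"targets": "-0.15 -0.5 0 0; -0.3 -1 0 0; -0.3 -1 0 0"}}

```text
time_s: 2.48
tcp_pos: [0.3191, 0.1644, 0.233]
tcp_rot: [-0.053, 3.14, 0.0]
force: [0.1, 0.7, -0.6]
finger_gap: 0.06
grasp_force: 0.0
```

Request:
{"method": "servo_tool", "body": {"targets": "-0.15 -0.5 0 0; -0.3 -1 0 0; -0.3 -1 0 0"}}

```text
time_s: 2.85
tcp_pos: [0.3604, 0.0465, 0.2329]
tcp_rot: [-0.054, 3.14, 0.0]
force: [-0.5, 0.6, 0.2]
finger_gap: 0.0601
grasp_force: 0.0
```

Request:
{"method": "servo_tool", "body": {"targets": "-0.15 -0.5 0 0; -0.3 -1 0 0; -0.3 -1 0 0"}}

```text
time_s: 3.22
tcp_pos: [0.4016, -0.071, 0.2326]
tcp_rot: [-0.059, 3.14, 0.001]
force: [-0.3, 1.2, 0.2]
finger_gap: 0.06
grasp_force: 0.0
```

Request:
{"method": "servo_tool", "body": {"targets": "-0.15 -0.5 0 0; -0.3 -1 0 0; -0.3 -1 0 0"}}

```text
time_s: 3.6
tcp_pos: [0.4428, -0.1886, 0.2322]
tcp_rot: [-0.062, 3.141, 0.001]
force: [-0.1, 1.2, 0.7]
finger_gap: 0.0601
grasp_force: 0.0
```

Request:
{"method": "servo_tool", "body": {"targets": "-0.25 -0.25 0.4 0; -0.53 -0.5 0.94 0; -0.53 -0.5 0.94 0; -0.53 -0.5 0.94 0; -0.53 -0.5 0.94 0"}}

```text
time_s: 4.22
tcp_pos: [0.507, -0.2447, 0.1218]
tcp_rot: [-0.066, 3.139, -0.001]
force: [0.1, -0.3, -0.1]
finger_gap: 0.0604
grasp_force: 0.0
```

```bash
python3 - <<'E'
from h import *
s=st()
c=read_camera("wrist"); cv2.imwrite("pics/w1.png",c["pixels"]); P,u,v=pts(c)
for o in outline_of("wrist","collar"):
    p,_,_=pts(c,o["mask"]); p=p[p[:,2]>.006]
    if len(p)>20: print(o["conf"],np.percentile(p,[1,50,99],axis=0).round(4).tolist())
b=P[(abs(P[:,0]-.516)<.04)&(abs(P[:,1]+.248)<.03)&(P[:,2]>.006)&(P[:,2]<.05)]
print(len(b))
for lo,hi in ((.006,.05),(.022,.05)):
    t=b[(b[:,2]>lo)&(b[:,2]<hi)]
    (x,y),r=cv2.minEnclosingCircle((t[:,:2]*1000).astype(np.float32)); print(lo,len(t),x,y,r,toC([x/1000,y/1000,0]).round(4),np.percentile(t[:,2],98).round(4))
to(-.106,-.3125,.034)
E
```

```text
t 4.22 C [-0.1067 -0.3089  0.1218] xdir(want -1,0) [-1.    -0.004 -0.002] tilt [ 0.002 -0.001 -1.   ] F [ 0.1 -0.3 -0.1] gap 0.0604 gf 0.0
0.73 [[0.494, -0.0886, 0.0081], [0.5012, -0.0873, 0.04], [0.5147, -0.0516, 0.0725]]
0.6 [[0.496, -0.2679, 0.007], [0.5112, -0.2491, 0.0148], [0.5337, -0.2306, 0.0286]]
2748
0.006 2748 515.6549682617188 -249.28643798828125 20.156452178955078 [-0.0982 -0.3138  0.    ] 0.0283
0.022 1108 515.5663452148438 -248.99237060546875 14.253152847290039 [-0.0983 -0.3135  0.    ] 0.0286
t 4.33 C [-0.1069 -0.3096  0.122 ] xdir(want -1,0) [-1.    -0.004 -0.003] tilt [ 0.003 -0.001 -1.   ] F [ 1.   1.1 -0.5] gap 0.0602 gf 0.0
units [-0.005 -0.024  0.733]
```

View pics/w1.png

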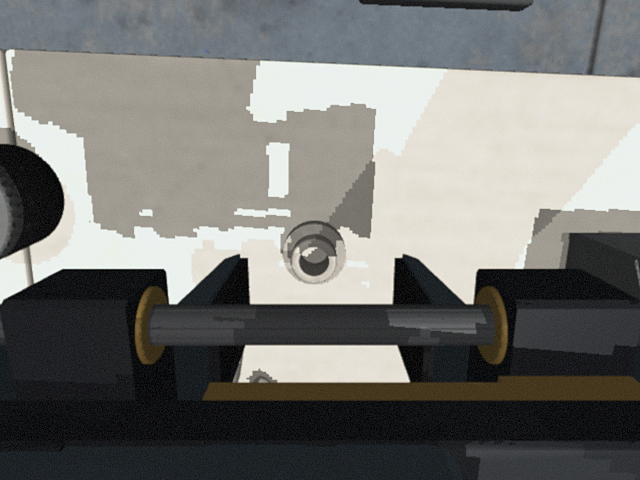

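Request:
{"method": "servo_tool", "body": {"targets": "0 -0.033 0.4 0; 0 -0.033 0.73 0; 0 -0.033 0.73 0; 0 -0.033 0.73 0"}}

```text
time_s: 4.82
tcp_pos: [0.5078, -0.2505, 0.0344]
tcp_rot: [-0.064, 3.138, -0.002]
force: [-0.0, -0.2, 0.1]
finger_gap: 0.0602
grasp_force: 0.0
```

Request:
{"method": "servo_tool", "body": {"targets": "0 0 0 0; 0 0 0 0; 0 0 0 0; 0 0 0 0; 0 0 0 0", "fingers": 0.1}}

```text
time_s: 5.45
tcp_pos: [0.5071, -0.25, 0.0329]
tcp_rot: [-0.064, 3.14, -0.0]
force: [-0.3, 0.9, 6.3]
finger_gap: 0.0335
grasp_force: 28.8
```

Request:
{"method": "servo_tool", "body": {"targets": "0 0 -0.3 0; 0 0 -0.6 0; 0 0 -1 0; 0 0 -1 0"}}

```text
time_s: 5.95
tcp_pos: [0.5087, -0.2511, 0.1557]
tcp_rot: [-0.064, 3.134, -0.006]
force: [0.0, -0.3, -1.5]
finger_gap: 0.0336
grasp_force: 27.6
```

```bash
python3 - <<'E'
from h import *
to(-.039,0,.17)
E
```

```text
t 5.95 C [-0.1053 -0.3154  0.1557] xdir(want -1,0) [-1.    -0.003 -0.007] tilt [ 0.007 -0.004 -1.   ] F [ 0.  -0.3 -1.5] gap 0.0336 gf 27.6
units [-0.561  2.626 -0.126]
```

```bash
python3 - <<'E'
from h import *
s=st()
c=read_camera("wrist"); P,u,v=pts(c); cv2.imwrite("pics/w2.png",c["pixels"][150:450,170:470])
Rz=R.from_rotvec(s["tcp_rot"]).as_matrix(); L=(P-s["tcp_pos"])@Rz
k=(abs(L[:,0])<.05)&(abs(L[:,1])<.0165)&(abs(L[:,2])<.06)
q=L[k]
for z in np.arange(-.02,.05,.004):
    t=q[abs(q[:,2]-z)<.002]
    if len(t): print(round(z,3),len(t),t.min(0).round(4),t.max(0).round(4))
E
```

```text
t 5.95 C [-0.1053 -0.3154  0.1557] xdir(want -1,0) [-1.    -0.003 -0.007] tilt [ 0.007 -0.004 -1.   ] F [ 0.  -0.3 -1.5] gap 0.0336 gf 27.6
-0.02 49 [-0.0153  0.0163 -0.0218] [ 0.0168  0.0165 -0.018 ]
-0.016 33 [-0.0148  0.0164 -0.0179] [ 0.0163  0.0165 -0.0141]
-0.012 30 [-0.0153  0.0163 -0.014 ] [ 0.0167  0.0165 -0.0104]
-0.008 25 [-0.0151  0.0163 -0.0095] [ 0.0165  0.0165 -0.0061]
-0.004 24 [-0.0136  0.0164 -0.0057] [ 0.0163  0.0165 -0.0021]
0.0 16 [-0.0136  0.0164 -0.0019] [0.0155 0.0165 0.0015]
0.004 521 [-0.0217 -0.0106  0.002 ] [0.0157 0.0165 0.006 ]
0.008 497 [-0.0223 -0.0114  0.006 ] [0.0166 0.0165 0.01  ]
0.012 198 [-0.0011 -0.0121  0.01  ] [0.016  0.0165 0.014 ]
0.016 223 [-0.0027 -0.0141  0.014 ] [0.0161 0.0165 0.018 ]
0.02 1462 [-0.0041 -0.0165  0.018 ] [0.0119 0.0165 0.022 ]
0.024 197 [ 0.0021 -0.0162  0.022 ] [0.0119 0.0164 0.026 ]
0.028 189 [ 0.002  -0.0164  0.0261] [0.0119 0.0163 0.03  ]
0.032 69 [ 0.0018 -0.0159  0.03  ] [0.0117 0.0165 0.0329]
```

View pics/w2.png

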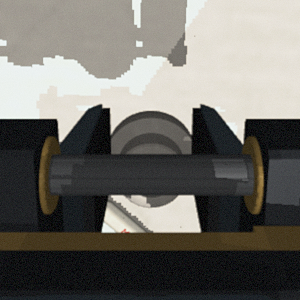

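Request:
{"method": "servo_tool", "body": {"targets": "0 0.45 -0.1 0; 0 0.88 -0.1 0; 0 0.88 -0.1 0"}}

```text
time_s: 6.38
tcp_pos: [0.5006, -0.1414, 0.1624]
tcp_rot: [0.07, -3.136, -0.003]
force: [0.6, -0.7, -0.7]
finger_gap: 0.0335
grasp_force: 27.6
```

Request:
{"method": "servo_tool", "body": {"targets": "0 0.45 0 0; 0 0.88 0 0; 0 0.88 0 0"}}

```text
time_s: 6.75
tcp_pos: [0.4971, -0.0371, 0.1628]
tcp_rot: [0.07, -3.137, -0.001]
force: [-0.1, -1.9, -1.0]
finger_gap: 0.0338
grasp_force: 27.6
```

Request:
{"method": "servo_tool", "body": {"targets": "0 0.4 0 0; 0 0.75 0 0; 0 0.87 0 0; 0 0.87 0 0"}}

```text
time_s: 7.25
tcp_pos: [0.4939, 0.0647, 0.1636]
tcp_rot: [0.065, -3.14, 0.002]
force: [-0.2, -0.9, -0.7]
finger_gap: 0.0337
grasp_force: 27.6
```

Request:
{"method": "servo_tool", "body": {"targets": "-0.2 0 0 0; -0.45 0 0 0; -0.56 0 0.1 0; -0.56 0 0.2 0; -0.56 0 0.2 0; -0.56 0 0.2 0"}}

```text
time_s: 8.0
tcp_pos: [0.5602, 0.0679, 0.1403]
tcp_rot: [0.064, -3.14, 0.0]
force: [1.0, 0.0, -0.9]
finger_gap: 0.0339
grasp_force: 27.6
```

```bash
python3 - <<'E'
from h import *
to(-.038,-.0005,.0735)
c=read_camera("top"); P,u,v=pts(c); cv2.imwrite("pics/t2.png",cv2.resize(c["pixels"][170:320,180:400],None,fx=3,fy=3))
c=read_camera("scene"); cv2.imwrite("pics/s2.png",cv2.resize(c["pixels"][80:340,200:400],None,fx=2.3,fy=2.3))
E
```

```text
t 8.0 C [-0.0418  0.0015  0.1403] xdir(want -1,0) [-1.    -0.003  0.001] tilt [-0.001 -0.    -1.   ] F [ 1.   0.  -0.9] gap 0.0339 gf 27.6
units [-0.032 -0.017  0.556]
```

View pics/s2.png

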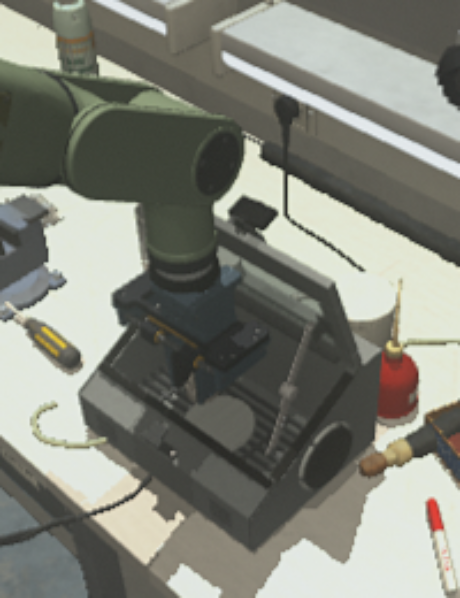

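Request:
{"method": "servo_tool", "body": {"targets": "-0.03 -0.015 0.2 0; -0.03 -0.015 0.4 0; -0.03 -0.015 0.5 0; -0.03 -0.015 0.52 0; -0.03 -0.015 0.535 0; -0.03 -0.015 0.535 0"}}

```text
time_s: 8.85
tcp_pos: [0.5652, 0.0665, 0.0768]
tcp_rot: [-0.064, 3.14, 0.0]
force: [-0.2, 0.3, -0.9]
finger_gap: 0.0335
grasp_force: 27.6
```

```bash
python3 - <<'E'
from h import *
s=st()
c=read_camera("wrist"); P,u,v=pts(c)
L=(P-O)@RC
m=(abs(L[:,0]+.03)<.05)&(abs(L[:,1])<.016)
for z in np.arange(.03,.085,.003):
    t=L[m&(abs(L[:,2]-z)<.0015)]
    if len(t): print(round(z,3),len(t),t.min(0).round(4),t.max(0).round(4))
E
```

```text
t 8.85 C [-0.0369 -0.0001  0.0768] xdir(want -1,0) [-1.    -0.003 -0.001] tilt [ 0.001  0.    -1.   ] F [-0.2  0.3 -0.9] gap 0.0335 gf 27.6
0.039 1820 [-0.0514 -0.016   0.0381] [0.0163 0.016  0.0405]
0.042 1182 [-0.0517 -0.016   0.0405] [0.0154 0.016  0.0428]
0.045 58 [-0.0484 -0.0159  0.044 ] [-0.0403  0.0154  0.0465]
0.048 140 [-0.0486 -0.0158  0.0465] [-0.0397  0.0158  0.0495]
0.051 123 [-0.0487 -0.0155  0.0495] [-0.04    0.0154  0.0524]
0.054 177 [-0.0487 -0.0159  0.0525] [-0.0396  0.0157  0.0555]
0.057 1310 [-0.0487 -0.016   0.0555] [-0.0328  0.016   0.0585]
0.06 196 [-0.0451 -0.0146  0.0585] [-0.0335  0.0137  0.0615]
0.063 150 [-0.0428 -0.0127  0.0615] [-0.0352  0.0117  0.0645]
0.066 135 [-0.043  -0.012   0.0645] [-0.0364  0.0111  0.0675]
0.069 294 [-0.0428 -0.0111  0.0675] [-0.0147  0.0105  0.0705]
0.072 659 [-0.0428 -0.0111  0.0705] [-0.015   0.0099  0.0729]
0.078 2 [-0.08   -0.0092  0.0789] [-0.0799  0.0073  0.0789]
0.081 316 [-0.08   -0.0158  0.0797] [-0.0788  0.0159  0.0824]
0.084 12 [-0.08   -0.007   0.0825] [-0.0642  0.015   0.0855]
```

Request:
{"method": "servo_tool", "body": {"targets": "-0.015 0 0.005 0; -0.028 0 0.01 0; -0.028 0 0.018 0; -0.028 0 0.023 0; -0.028 0 0.023 0"}}

```text
time_s: 9.52
tcp_pos: [0.568, 0.0666, 0.0733]
tcp_rot: [0.064, -3.141, -0.0]
force: [0.6, 0.2, -1.3]
finger_gap: 0.0337
grasp_force: 27.6
```

```bash
python3 -c "
from h import *
st()"
```

```text
t 9.53 C [-0.034  -0.0001  0.0733] xdir(want -1,0) [-1.    -0.003  0.   ] tilt [-0.  0. -1.] F [ 0.6  0.2 -1.3] gap 0.0337 gf 27.6
```

Request:
{"method": "servo_tool", "body": {"targets": "0 0 0.008 0; 0 0 0.008 0; 0 0 0.008 0"}}

```text
time_s: 9.9
tcp_pos: [0.5682, 0.0666, 0.073]
tcp_rot: [-0.064, 3.14, 0.0]
force: [-1.8, -0.8, 5.0]
finger_gap: 0.0335
grasp_force: 28.7
```

Request:
{"method": "servo_tool", "body": {"targets": "0 0 0.007 0; 0 0 0.007 0"}}

```text
time_s: 10.15
tcp_pos: [0.5682, 0.0665, 0.0728]
tcp_rot: [-0.064, 3.14, 0.0]
force: [-3.2, -2.0, 9.2]
finger_gap: 0.0331
grasp_force: 29.6
```

Request:
{"method": "servo_tool", "body": {"targets": "0 0 0 0; 0 0 0 0; 0 0 0 0; 0 0 0 0; 0 0 -0.3 0; 0.1 0 -0.8 0; 0.5 0 -1 0; 0.6 0 -1 0; 0.6 0 -1 0", "fingers": 0.6}}

```text
time_s: 11.28
tcp_pos: [0.4956, 0.0636, 0.1913]
tcp_rot: [0.064, -3.141, -0.0]
force: [-0.9, 0.6, 0.5]
finger_gap: 0.0548
grasp_force: 0.0
```

```bash
python3 - <<'E'
from h import *
s=st()
c=read_camera("wrist"); P,u,v=pts(c); cv2.imwrite("pics/w3.png",c["pixels"])
L=(P-O)@RC
for lo,hi in ((.046,.08),(.063,.08)):
    t=L[(abs(L[:,0]+.03)<.05)&(abs(L[:,1])<.05)&(L[:,2]>lo)&(L[:,2]<hi)]
    (x,y),r=cv2.minEnclosingCircle((t[:,:2]*1000).astype(np.float32)); print(lo,len(t),x,y,r,np.percentile(t[:,2],98).round(4))
t=L[(abs(L[:,0]+.01)<.06)&(abs(L[:,1])<.06)&(abs(L[:,2]-.0405)<.003)]
print("disc",cv2.minEnclosingCircle((t[:,:2]*1000).astype(np.float32)),t.min(0),t.max(0))
E
```

```text
t 11.28 C [-0.1065 -0.0004  0.1913] xdir(want -1,0) [-1.    -0.003  0.   ] tilt [-0.  0. -1.] F [-0.9  0.6  0.5] gap 0.0548 gf 0.0
0.046 730 -55.64417266845703 -2.320732355117798 46.86415100097656 0.0687
0.063 423 -57.63008117675781 -2.2972090244293213 45.893646240234375 0.0795
disc ((-9.04326057434082, -1.609299898147583), 44.35981369018555) [-0.01408822 -0.04594449  0.0381323 ] [0.01880765 0.04265036 0.04259005]
```

View pics/w3.png

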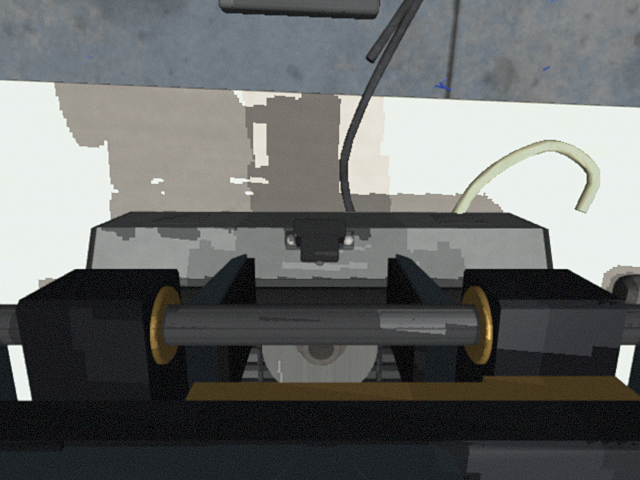

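```bash
python3 - <<'E'
from h import *
for n in ["scene","top"]:
    c=read_camera(n); P,u,v=pts(c); L=(P-O)@RC
    for lo,hi in ((.046,.075),(.063,.075),(.037,.044)):
        m=(abs(L[:,0]+.015)<.05)&(abs(L[:,1])<.05)&(L[:,2]>lo)&(L[:,2]<hi); t=L[m]
        if len(t)>3: print(n,lo,len(t),cv2.minEnclosingCircle((t[:,:2]*1000).astype(np.float32)),np.percentile(t,[2,98],axis=0).round(3).tolist())
    # knee boss points and lid edge
    m=(abs(L[:,0]+.005)<.04)&(abs(L[:,1]+.112)<.012)&(L[:,2]>.10)&(L[:,2]<.25); t=L[m]
    for z in np.arange(.11,.25,.02):
        k=t[abs(t[:,2]-z)<.006]
        if len(k): print(round(z,2),len(k),np.percentile(k,[5,50,95],axis=0).round(4)[:, :2].tolist())
    m=(abs(L[:,1])<.15)&(L[:,2]>.18)&(L[:,2]<.35)&(L[:,0]>-.02)&(L[:,0]<.09); t=L[m]
    for z in np.arange(.2,.35,.02):
        k=t[abs(t[:,2]-z)<.005]
        if len(k): print("lid",round(z,2),len(k),np.percentile(k[:,0],[2,10,50]).round(4))
E
```

```text
scene 0.046 155 ((-11.716899871826172, -1.083264708518982), 41.963050842285156) [[-0.043, -0.031, 0.046], [0.003, 0.031, 0.073]]
scene 0.063 57 ((-27.05051612854004, -0.7604535818099976), 14.251399993896484) [[-0.039, -0.014, 0.064], [-0.014, 0.012, 0.073]]
scene 0.037 249 ((-11.88509750366211, -0.7672513723373413), 46.52021408081055) [[-0.035, -0.045, 0.039], [0.029, 0.04, 0.044]]
0.11 18 [[-0.0434, -0.1234], [-0.0367, -0.1158], [-0.0293, -0.1144]]
0.13 15 [[-0.0337, -0.1169], [-0.0255, -0.1153], [-0.0163, -0.1137]]
0.15 14 [[-0.0228, -0.1183], [-0.0188, -0.1161], [-0.0091, -0.1136]]
0.17 37 [[-0.0172, -0.1219], [-0.0103, -0.116], [0.003, -0.1072]]
0.19 15 [[-0.0075, -0.1139], [0.0022, -0.1124], [0.0094, -0.1095]]
0.21 19 [[0.0052, -0.1139], [0.0135, -0.1128], [0.0223, -0.109]]
0.23 20 [[0.0145, -0.1227], [0.0243, -0.1128], [0.0321, -0.1113]]
0.25 15 [[0.025, -0.1231], [0.0291, -0.1203], [0.0348, -0.109]]
lid 0.2 182 [0.0045 0.0574 0.0607]
lid 0.22 127 [0.0135 0.0241 0.0539]
lid 0.24 143 [0.0238 0.0313 0.0466]
lid 0.26 127 [0.0354 0.0375 0.0399]
lid 0.28 101 [0.0292 0.0304 0.033 ]
l
[... 581 characters left out ...]
3, -0.1137], [-0.0273, -0.1123]]
0.15 3 [[-0.0229, -0.1151], [-0.0214, -0.115], [-0.0203, -0.1126]]
0.17 29 [[-0.0164, -0.1178], [-0.0097, -0.1124], [0.0039, -0.1046]]
0.19 3 [[-0.0036, -0.1099], [-0.002, -0.1099], [0.0004, -0.1098]]
0.21 1 [[0.0105, -0.11], [0.0105, -0.11], [0.0105, -0.11]]
0.23 2 [[0.022, -0.1101], [0.0227, -0.1101], [0.0234, -0.1101]]
0.25 1 [[0.0232, -0.1201], [0.0232, -0.1201], [0.0232, -0.1201]]
lid 0.2 49 [0.0047 0.064  0.0701]
lid 0.22 27 [0.0114 0.0169 0.0586]
lid 0.24 40 [0.0439 0.0501 0.0515]
lid 0.26 57 [0.0435 0.0439 0.045 ]
lid 0.28 14 [0.0398 0.0403 0.0423]
lid 0.3 71 [0.0325 0.033  0.0352]
lid 0.32 253 [0.0134 0.0204 0.0296]
lid 0.34 57 [0.0132 0.0168 0.0214]
```

Request:
{"method": "servo_tool", "body": {"targets": "0 -0.45 0 0; 0 -0.94 0 0; 0 -0.94 0.1 0; -0.2 -0.94 0.23 0; -0.42 -0.94 0.23 0; -0.44 -0.94 0.23 0; -0.44 -0.94 0.23 0", "fingers": 0}}

```text
time_s: 12.3
tcp_pos: [0.553, -0.0462, 0.163]
tcp_rot: [0.065, -3.139, -0.001]
force: [-0.9, 0.2, -0.5]
finger_gap: 0.0004
grasp_force: 0.0
```

```bash
python3 -c "
from h import *
to(-.045,-.113,.164)"
```

```text
t 12.3 C [-0.0533 -0.1123  0.163 ] xdir(want -1,0) [-1.    -0.004  0.002] tilt [-0.002  0.    -1.   ] F [-0.9  0.2 -0.5] gap 0.0004 gf 0.0
units [-0.069 -0.006 -0.008]
```

Request:
{"method": "servo_tool", "body": {"targets": "-0.04 0 0 0; -0.08 0 0 0; -0.08 0 0 0"}}

```text
time_s: 12.68
tcp_pos: [0.5633, -0.0465, 0.1642]
tcp_rot: [-0.064, 3.14, 0.0]
force: [0.1, 0.1, 1.1]
finger_gap: 0.0005
grasp_force: 0.0
```

Request:
{"method": "servo_tool", "body": {"targets": "-0.02 0 0.01 0; -0.035 0 0.015 0; -0.035 0 0.015 0"}}

```text
time_s: 13.05
tcp_pos: [0.5673, -0.0464, 0.1621]
tcp_rot: [0.064, -3.141, -0.0]
force: [-0.4, -0.4, 0.7]
finger_gap: 0.0003
grasp_force: 0.3
```

Request:
{"method": "servo_tool", "body": {"targets": "-0.02 0 0.01 0; -0.035 0 0.015 0; -0.035 0 0.015 0"}}

```text
time_s: 13.42
tcp_pos: [0.5716, -0.0463, 0.1603]
tcp_rot: [-0.064, 3.141, -0.0]
force: [-0.0, -0.5, 0.2]
finger_gap: 0.0005
grasp_force: 0.6
```

```bash
python3 - <<'E'
from h import *
st()
c=read_camera("scene"); P,u,v=pts(c); L=(P-O)@RC
cv2.imwrite("pics/s3.png",cv2.resize(c["pixels"][120:330,230:400],None,fx=3,fy=3,interpolation=cv2.INTER_CUBIC)[:600])
m=(abs(L[:,0]+.005)<.05)&(abs(L[:,1]+.116)<.006)&(L[:,2]>.10)&(L[:,2]<.25); t=L[m]
for z in np.arange(.11,.25,.01):
        k=t[abs(t[:,2]-z)<.005]
        if len(k): print(round(z,2),len(k),np.percentile(k,[5,50,95],axis=0).round(4)[:, :2].tolist())
E
```

```text
t 13.43 C [-0.0347 -0.113   0.1603] xdir(want -1,0) [-1.    -0.003 -0.   ] tilt [ 0. -0. -1.] F [-0.  -0.5  0.2] gap 0.0005 gf 0.6
0.11 14 [[-0.0412, -0.1205], [-0.0379, -0.1168], [-0.0272, -0.1149]]
0.12 13 [[-0.038, -0.1176], [-0.0291, -0.1158], [-0.0188, -0.1138]]
0.13 12 [[-0.0289, -0.1179], [-0.0241, -0.1169], [-0.0145, -0.115]]
0.14 8 [[-0.0511, -0.1171], [-0.0208, -0.1157], [-0.0091, -0.1116]]
0.15 14 [[-0.0522, -0.1219], [-0.0375, -0.1204], [-0.0105, -0.1109]]
0.16 12 [[-0.0526, -0.1215], [-0.0514, -0.1172], [-0.0264, -0.1101]]
0.17 15 [[-0.0524, -0.1204], [-0.0505, -0.1163], [-0.0037, -0.112]]
0.18 8 [[-0.053, -0.1204], [-0.0511, -0.1161], [-0.0498, -0.1107]]
0.19 8 [[-0.0535, -0.1197], [-0.0511, -0.1141], [-0.0503, -0.1106]]
0.2 2 [[-0.0539, -0.1177], [-0.0528, -0.1142], [-0.0517, -0.1107]]
0.24 1 [[0.0388, -0.1214], [0.0388, -0.1214], [0.0388, -0.1214]]
0.25 1 [[0.038, -0.1218], [0.038, -0.1218], [0.038, -0.1218]]
```

View pics/s3.png

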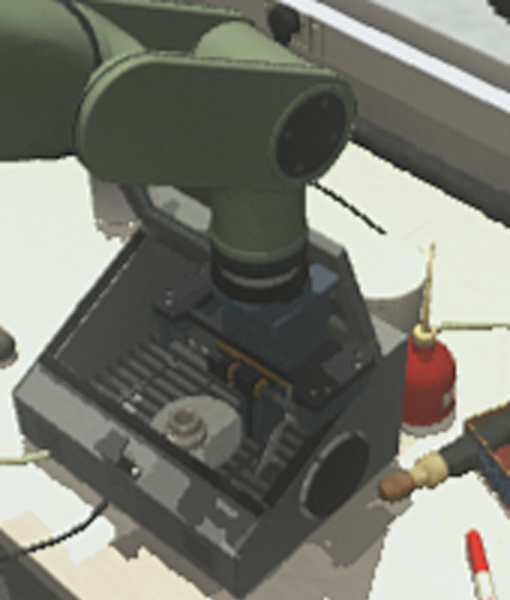

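Request:
{"method": "servo_tool", "body": {"targets": "0 0 0.035 0; 0 0 0.07 0; 0 0 0.07 0"}}

```text
time_s: 13.85
tcp_pos: [0.5713, -0.0462, 0.1516]
tcp_rot: [0.064, -3.141, -0.0]
force: [0.3, -0.0, 1.3]
finger_gap: 0.0006
grasp_force: 1.0
```

```bash
python3 - <<'E'
from h import *
s=st(); print(s["ft_torque"])
for n in ["scene","top"]:
    c=read_camera(n); P,u,v=pts(c); L=(P-O)@RC
    m=(abs(L[:,0]+.005)<.06)&(L[:,1]<-.09)&(L[:,1]>-.135)&(L[:,2]>.10)&(L[:,2]<.26); t=L[m]
    for z in np.arange(.11,.26,.01):
        k=t[abs(t[:,2]-z)<.005]
        if len(k): print(n,round(z,2),len(k),' '.join(f"({a*1000:.0f},{b*1000:.0f})" for a,b in k[::max(1,len(k)//10),:2]))
E
```

```text
t 13.85 C [-0.035  -0.113   0.1516] xdir(want -1,0) [-1.    -0.003  0.   ] tilt [-0.  0. -1.] F [ 0.3 -0.   1.3] gap 0.0006 gf 1.0
[-0.00058157  0.07825269 -0.02296554]
scene 0.11 14 (-24,-115) (-33,-113) (-29,-116) (-23,-115) (-34,-114) (-32,-116) (-29,-116) (-38,-114) (-38,-117) (-33,-116) (-38,-114) (-36,-116) (-43,-118) (-44,-127)
scene 0.12 14 (-20,-116) (-18,-117) (-23,-114) (-19,-115) (-29,-117) (-22,-114) (-21,-116) (-10,-135) (-32,-116) (-26,-114) (-24,-116) (-33,-116) (-29,-116) (-33,-117)
scene 0.13 9 (-9,-116) (-9,-116) (-13,-116) (-17,-116) (-13,-117) (-21,-116) (-19,-118) (-25,-117) (-29,-117)
scene 0.14 25 (-10,-117) (-23,-122) (-50,-101) (-52,-107) (-49,-111) (-39,-122) (-52,-106) (-53,-107) (-52,-114) (-47,-122) (-52,-117) (-49,-121) (-53,-121)
scene 0.15 33 (-2,-114) (-23,-122) (-26,-121) (-36,-124) (-54,-105) (-50,-112) (-32,-124) (-50,-112) (-51,-116) (-53,-121) (-43,-123)
scene 0.16 41 (-2,-113) (-3,-115) (-29,-124) (-24,-123) (-28,-123) (-50,-112) (-51,-110) (-45,-125) (-51,-124) (-53,-121) (-51,-124)
scene 0.17 32 (-20,-123) (-33,-125) (-51,-110) (-35,-123) (-5
[... 619 characters left out ...]
09) (-60,-111) (-64,-134)
scene 0.24 61 (37,-122) (39,-134) (-60,-95) (-64,-94) (-65,-95) (-59,-110) (-60,-118) (-60,-117) (-58,-122) (-61,-128) (-61,-135)
scene 0.25 41 (37,-123) (37,-129) (-61,-93) (-62,-100) (-61,-99) (-60,-112) (-61,-115) (-60,-114) (-60,-121) (-61,-128) (-61,-135)
scene 0.26 22 (33,-129) (-63,-91) (-61,-97) (-61,-103) (-61,-109) (-61,-109) (-62,-120) (-63,-127) (-58,-129) (-62,-130) (-61,-135)
top 0.23 2 (-61,-91) (-63,-91)
top 0.24 10 (48,-93) (48,-95) (47,-98) (48,-100) (48,-103) (47,-105) (47,-108) (48,-116) (-61,-94) (-63,-94)
top 0.25 10 (47,-90) (47,-110) (46,-113) (47,-118) (43,-103) (43,-105) (43,-108) (44,-110) (43,-115) (43,-118)
top 0.26 2 (45,-120) (42,-113)
```

Request:
{"method": "servo_tool", "body": {"targets": "0.2 0 -0.05 0; 0.5 0 -0.1 0; 0.8 0 -0.3 0; 0.8 0 -0.6 0; 0.8 0 -0.6 0"}}

```text
time_s: 14.58
tcp_pos: [0.4769, -0.0502, 0.2265]
tcp_rot: [-0.063, 3.135, -0.001]
force: [0.2, -1.0, 0.9]
finger_gap: 0.0005
grasp_force: 0.0
```

```bash
cat >> h.py <<'E'
def lid(n="scene",y0=-.145,y1=.145):
    c=read_camera(n); P,u,v=pts(c); L=(P-O)@RC
    # inner/outer lid rail: report points in polar about hinge
    m=(L[:,1]>y0)&(L[:,1]<y1)&(L[:,2]>.06)&(L[:,2]<.36)&(L[:,0]<.1)&(L[:,0]>-.13)
    t=L[m]; d=t-[.07,0,.166]; r=np.hypot(d[:,0],d[:,2]); a=np.degrees(np.arctan2(d[:,2],-d[:,0]))
    k=(r>.14)&(r<.178); 
    h,e=np.histogram(a[k],bins=np.arange(-35,100,3)); print(n,{int(e[i]):int(h[i]) for i in np.argsort(-h)[:6]})
    return c,t
E
python3 - <<'E'
from h import *
st(); lid(); lid("top")
for y in ((-.145,-.09),(.09,.145)): lid("scene",*y)
c=read_camera("scene"); P,u,v=pts(c); L=(P-O)@RC
m=(abs(L[:,1]+.114)<.008)&(L[:,2]>.1)&(L[:,2]<.26)&(L[:,0]>-.05)&(L[:,0]<.06);t=L[m]
for z in np.arange(.1,.25,.01):
    k=t[abs(t[:,2]-z)<.005]
    if len(k): print(round(z,2),len(k),np.percentile(k[:,0],[5,50,95]).round(3))
E
```

```text
t 14.57 C [-0.1295 -0.1134  0.2265] xdir(want -1,0) [-1.    -0.003 -0.006] tilt [ 0.006 -0.    -1.   ] F [ 0.2 -1.   0.9] gap 0.0005 gf 0.0
scene {-29: 340, -26: 322, 67: 305, 70: 128, -32: 110, 82: 40}
top {70: 566, -29: 229, 67: 217, 73: 172, -26: 146, -32: 144}
scene {67: 137, -29: 85, -26: 81, 70: 53, -32: 20, -20: 0}
scene {-29: 77, -26: 56, -32: 17, -23: 2, -35: 0, -20: 0}
0.1 16 [-0.047 -0.041 -0.033]
0.11 14 [-0.039 -0.033 -0.025]
0.12 11 [-0.031 -0.024 -0.013]
0.13 14 [-0.026 -0.02  -0.008]
0.14 13 [-0.019 -0.013 -0.002]
0.15 15 [-0.012 -0.004  0.003]
0.16 18 [-0.008 -0.     0.015]
0.17 25 [-0.002  0.004  0.013]
0.18 10 [0.006 0.012 0.015]
0.19 12 [0.008 0.014 0.018]
0.2 21 [0.01  0.022 0.06 ]
0.21 15 [0.014 0.023 0.058]
0.22 13 [0.017 0.021 0.03 ]
0.23 17 [0.018 0.027 0.042]
0.24 14 [0.022 0.026 0.044]
```

Request:
{"method": "servo_tool", "body": {"targets": "0 0.15 -0.2 0.028; 0 0.3 -0.4 0.057; 0 0.45 -0.6 0.085; 0 0.6 -0.8 0.113; 0 0.75 -1 0.142; 0 0.9 -1 0.17; 0 0.9 -1 0.198; 0 0.9 -1 0.226; 0 0.9 -1 0.25; 0 0.9 -1 0.25; 0 0.9 -1 0.25", "fingers": 1}}

```text
time_s: 16.2
tcp_pos: [0.4711, 0.0578, 0.3434]
tcp_rot: [-2.173, -2.268, 0.001]
force: [-0.7, -0.5, 0.7]
finger_gap: 0.0915
grasp_force: 0.0
```

```bash
python3 - <<'E'
from h import *
to(-.06,.10,.375)
E
```

```text
t 16.2 C [-0.1312 -0.0053  0.3434] xdir(want -1,0) [-0.005  1.     0.   ] tilt [-0.001 -0.    -1.   ] F [-0.7 -0.5  0.7] gap 0.0915 gf 0.0
units [ 0.874  0.597 -0.264]
```

Request:
{"method": "servo_tool", "body": {"targets": "0.4 0 -0.26 0; 0.87 0 -0.26 0; 0.87 0.35 -0.26 0; 0.87 0.6 -0.2 0; 0.87 0.705 -0.14 0; 0.87 0.705 -0.14 0; 0.87 0.705 -0.14 0"}}

```text
time_s: 17.08
tcp_pos: [0.5506, 0.1653, 0.3612]
tcp_rot: [-2.176, -2.266, -0.0]
force: [-0.3, 0.4, 0.0]
finger_gap: 0.0915
grasp_force: 0.0
```

```bash
python3 - <<'E'
from h import *
to(-.047,.10,.347)
c,t=lid(); cv2.imwrite("pics/s4.png",cv2.resize(c["pixels"][80:310,200:400],None,fx=2.6,fy=2.6,interpolation=cv2.INTER_CUBIC))
P,u,v=pts(c); L=(P-O)@RC
m=(L[:,1]<.145)&(L[:,1]>-.1)&(L[:,2]>.315)&(L[:,2]<.345)&(L[:,0]>-.02)&(L[:,0]<.04);q=L[m]
for z in np.arange(.318,.345,.004):
    k=q[abs(q[:,2]-z)<.002]
    if len(k): print(round(z,3),len(k),np.percentile(k[:,0],[5,50,95]).round(4))
m=(abs(L[:,1]-.1)<.03)&(L[:,2]>.33)&(L[:,2]<.4)&(L[:,0]>-.04)&(L[:,0]<.04);q=L[m]
print("finger",len(q),q.min(0),q.max(0))
E
```

```text
t 17.07 C [-0.0477  0.0992  0.3612] xdir(want -1,0) [-0.003  1.     0.   ] tilt [-0.  0. -1.] F [-0.3  0.4  0. ] gap 0.0915 gf 0.0
units [0.007 0.006 0.119]
scene {67: 627, -26: 358, -29: 330, 70: 229, -32: 114, 82: 60}
0.318 49 [0.0086 0.0102 0.0115]
0.322 56 [0.0074 0.0086 0.0292]
0.326 110 [0.0059 0.0081 0.0359]
0.33 247 [0.0059 0.0115 0.02  ]
0.334 69 [0.0089 0.0141 0.0317]
0.338 5 [0.0153 0.0164 0.0189]
0.342 8 [0.0139 0.0152 0.0181]
finger 249 [-0.00475141  0.07032072  0.33000661] [0.01746302 0.12758899 0.39989983]
```

View pics/s4.png

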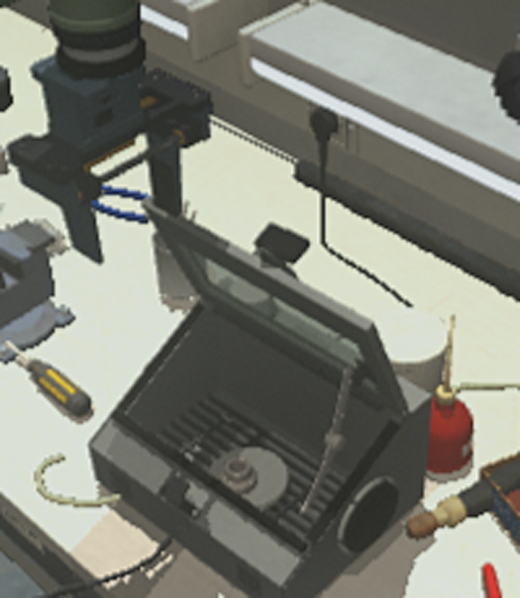

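Request:
{"method": "servo_tool", "body": {"targets": "0 0 0.07 0; 0 0 0.11 0; 0 0 0.125 0; -0.02 0 0.14 0"}}

```text
time_s: 17.62
tcp_pos: [0.5515, 0.1632, 0.3439]
tcp_rot: [-2.175, -2.266, -0.0]
force: [0.9, -0.7, 0.9]
finger_gap: 0.0915
grasp_force: 0.0
```

Request:
{"method": "servo_tool", "body": {"targets": "0 -0.025 0.008 0; 0 -0.05 0.02 0; 0 -0.08 0.035 0; 0 -0.12 0.05 0; 0 -0.14 0.06 0"}}

```text
time_s: 18.25
tcp_pos: [0.5343, 0.1625, 0.3368]
tcp_rot: [-2.176, -2.266, -0.0]
force: [-0.2, 0.1, -0.5]
finger_gap: 0.0913
grasp_force: 0.0
```

```bash
python3 - <<'E'
from h import *
to(-.064,.1,.337)
lid(); lid("top")
E
```

```text
t 18.25 C [-0.0641  0.097   0.3368] xdir(want -1,0) [-0.003  1.     0.   ] tilt [ 0.  0. -1.] F [-0.2  0.1 -0.5] gap 0.0913 gf 0.0
units [ 0.025  0.001 -0.002]
scene {67: 562, -26: 355, -29: 333, 70: 217, -32: 118, 82: 67}
top {70: 408, -29: 337, -26: 214, -32: 180, 67: 157, 73: 141}
```

Request:
{"method": "servo_tool", "body": {"targets": "0 -0.4 -0.05 0; -0.4 -0.5 -0.05 0; -0.9 -0.5 0.1 0; -1 -0.5 0.5 0; -1 -0.5 0.9 0; -1 -0.5 0.9 0"}}

```text
time_s: 19.1
tcp_pos: [0.4774, 0.0397, 0.2261]
tcp_rot: [-2.173, -2.262, 0.009]
force: [0.3, 0.3, 0.1]
finger_gap: 0.091
grasp_force: 0.0
```

Request:
{"method": "servo_tool", "body": {"targets": "-0.4 0 0 0; -0.75 0 0.3 0; -0.75 0.05 0.6 0; -0.75 0.1 0.8 0; -0.75 0.1 0.83 0; -0.75 0.1 0.83 0"}}

```text
time_s: 19.85
tcp_pos: [0.4966, -0.0491, 0.1308]
tcp_rot: [2.174, 2.265, 0.003]
force: [0.0, -0.8, -0.4]
finger_gap: 0.091
grasp_force: 0.0
```

```bash
python3 - <<'E'
from h import *
to(-.09,-.113,.129)
E
```

```text
t 19.85 C [-0.1098 -0.1131  0.1308] xdir(want -1,0) [-0.004  1.    -0.   ] tilt [ 0.003 -0.    -1.   ] F [ 0.  -0.8 -0.4] gap 0.091 gf 0.0
units [0.    0.165 0.016]
```

Push in small steps.

Request:
{"method": "servo_tool", "body": {"targets": "0 0.06 0.01 0; 0 0.12 0.015 0; 0 0.165 0.015 0; 0 0.18 0.015 0"}}

```text
time_s: 20.35
tcp_pos: [0.5174, -0.0484, 0.1274]
tcp_rot: [2.176, 2.266, 0.0]
force: [0.2, -0.9, 0.9]
finger_gap: 0.0911
grasp_force: 0.0
```

Request:
{"method": "servo_tool", "body": {"targets": "0 0.015 0 0; 0 0.03 0 0; 0 0.03 0 0"}}

```text
time_s: 20.72
tcp_pos: [0.5186, -0.0483, 0.1272]
tcp_rot: [-2.174, -2.264, 0.005]
force: [-5.8, -0.8, 3.4]
finger_gap: 0.0912
grasp_force: 3.2
```

```bash
python3 - <<'E'
from h import *
st(); lid(); lid("scene",-.145,-.09)
E
```

```text
t 20.73 C [-0.0878 -0.1131  0.1272] xdir(want -1,0) [-0.003  1.     0.   ] tilt [-0.004  0.    -1.   ] F [-5.8 -0.8  3.4] gap 0.0912 gf 3.2
scene {-26: 222, -29: 214, 67: 139, -32: 66, 25: 39, 22: 29}
scene {67: 131, -26: 81, -29: 79, 25: 40, 70: 28, 22: 25}
```

Request:
{"method": "servo_tool", "body": {"targets": "0 0.015 0 0; 0 0.03 0 0; 0 0.03 0 0"}}

```text
time_s: 21.2
tcp_pos: [0.5204, -0.0482, 0.1269]
tcp_rot: [-2.172, -2.262, 0.009]
force: [-7.9, -1.1, 4.4]
finger_gap: 0.0915
grasp_force: 4.7
```

Request:
{"method": "servo_tool", "body": {"targets": "0 0.015 0 0; 0 0.03 0 0; 0 0.03 0 0"}}

```text
time_s: 21.58
tcp_pos: [0.5223, -0.0481, 0.1265]
tcp_rot: [-2.17, -2.26, 0.013]
force: [-11.8, -1.2, 5.2]
finger_gap: 0.0912
grasp_force: 5.6
```

```bash
python3 - <<'E'
from h import *
st(); c,t=lid("scene",-.145,-.09)
P,u,v=pts(c); L=(P-O)@RC
m=(abs(L[:,1]+.114)<.008)&(L[:,2]>.1)&(L[:,2]<.26)&(L[:,0]>-.05)&(L[:,0]<.06);t=L[m]
for z in np.arange(.1,.25,.01):
    k=t[abs(t[:,2]-z)<.005]
    if len(k): print(round(z,2),len(k),np.percentile(k[:,0],[5,50,95]).round(3))
E
```

```text
t 21.57 C [-0.084  -0.113   0.1265] xdir(want -1,0) [-0.003  1.     0.001] tilt [-0.012  0.    -1.   ] F [-11.8  -1.2   5.2] gap 0.0912 gf 5.6
scene {-29: 85, -26: 77, 58: 60, 55: 48, 25: 35, 22: 29}
0.1 12 [-0.046 -0.041 -0.036]
0.11 11 [-0.041 -0.038 -0.023]
0.12 14 [-0.039 -0.038 -0.007]
0.13 24 [-0.039 -0.009  0.006]
0.14 16 [-0.039 -0.037  0.02 ]
0.15 6 [-0.04  -0.038 -0.036]
0.16 6 [-0.038 -0.037 -0.035]
0.17 9 [-0.038 -0.034 -0.033]
0.18 8 [-0.037 -0.035 -0.032]
0.19 6 [-0.036  0.055  0.058]
0.2 6 [-0.035 -0.034  0.052]
0.21 26 [-0.035 -0.027 -0.017]
0.22 9 [-0.025 -0.022  0.026]
0.23 77 [-0.024 -0.006  0.015]
0.24 10 [0.01  0.018 0.027]
```

Request:
{"method": "servo_tool", "body": {"targets": "0 0.015 0 0; 0 0.03 0 0; 0 0.03 0 0"}}

```text
time_s: 22.0
tcp_pos: [0.523, -0.048, 0.1263]
tcp_rot: [-2.166, -2.257, 0.02]
force: [-19.8, -2.1, 10.5]
finger_gap: 0.0912
grasp_force: 7.6
```

```bash
python3 - <<'E'
from h import *
st(); lid("scene",-.145,-.09)
E
```

```text
t 22.0 C [-0.0833 -0.113   0.1263] xdir(want -1,0) [-0.003  1.     0.001] tilt [-0.018 -0.    -1.   ] F [-19.8  -2.1  10.5] gap 0.0912 gf 7.6
scene {-29: 82, -26: 78, 55: 48, 25: 41, 22: 31, 13: 26}
```

Request:
{"method": "servo_tool", "body": {"targets": "0 -0.2 -0.05 0; 0 -0.4 -0.2 0; 0 -0.4 -0.6 0; 0 -0.4 -1 0; 0 -0.4 -1 0"}}

```text
time_s: 22.68
tcp_pos: [0.4858, -0.0501, 0.2514]
tcp_rot: [2.171, 2.26, 0.01]
force: [-0.9, -0.5, -0.0]
finger_gap: 0.0912
grasp_force: 0.0
```

Request:
{"method": "servo_tool", "body": {"targets": "0 0 -0.5 0; 0 0 -1 0; 0 0 -1 0; 0 0 -1 0"}}

```text
time_s: 23.18
tcp_pos: [0.4829, -0.0497, 0.3658]
tcp_rot: [-2.175, -2.265, 0.002]
force: [-1.0, -0.3, 0.0]
finger_gap: 0.0909
grasp_force: 0.0
```

```bash
python3 - <<'E'
from h import *
to(-.065,-.1,.345)
c,t=lid(); lid("scene",-.145,-.09)
P,u,v=pts(c); L=(P-O)@RC
m=(abs(L[:,1])<.145)&(L[:,2]>.28)&(L[:,2]<.335)&(L[:,0]>-.06)&(L[:,0]<.03);q=L[m]
for z in np.arange(.282,.335,.005):
    k=q[abs(q[:,2]-z)<.0025]
    if len(k): print(round(z,3),len(k),np.percentile(k[:,0],[5,50,95]).round(4))
E
```

```text
t 23.18 C [-0.1235 -0.1132  0.3658] xdir(want -1,0) [-0.003  1.     0.   ] tilt [-0.002  0.    -1.   ] F [-1.  -0.3  0. ] gap 0.0909 gf 0.0
units [0.108 0.488 0.172]
scene {-26: 357, -29: 324, 55: 153, -32: 119, 52: 88, 61: 16}
scene {-29: 86, -26: 80, 55: 71, 52: 40, -32: 20, 58: 1}
0.282 6 [-0.0149 -0.0146 -0.0133]
0.287 4 [-0.0177 -0.0171 -0.0164]
0.292 7 [-0.0231 -0.0216 -0.0209]
0.297 3 [-0.0265 -0.0263 -0.0251]
0.302 9 [-0.03   -0.028  -0.0175]
0.307 96 [-0.0328 -0.0297 -0.0144]
0.312 143 [-0.0302 -0.0255 -0.0037]
0.317 13 [-0.0273 -0.0033  0.0091]
0.322 5 [-0.0279 -0.0263 -0.0244]
0.327 1 [-0.0311 -0.0311 -0.0311]
```

Request:
{"method": "servo_tool", "body": {"targets": "0.1 0.3 0 0; 0.1 0.454 0.05 0; 0.1 0.454 0.2 0; 0.1 0.44 0.27 0; 0.1 0.42 0.31 0; 0.1 0.4 0.34 0; 0.1 0.36 0.37 0; 0.1 0.32 0.4 0; 0.1 0.29 0.43 0; 0.1 0.26 0.46 0"}}

```text
time_s: 24.52
tcp_pos: [0.5122, -0.0367, 0.3134]
tcp_rot: [-2.176, -2.265, 0.002]
force: [-6.5, 0.4, 7.8]
finger_gap: 0.0909
grasp_force: 4.2
```

```bash
python3 - <<'E'
from h import *
st(); lid(); lid("scene",-.145,-.0)
E
```

```text
t 24.52 C [-0.0936 -0.1013  0.3134] xdir(want -1,0) [-0.003  1.    -0.   ] tilt [-0.001 -0.    -1.   ] F [-6.5  0.4  7.8] gap 0.0909 gf 4.2
scene {-29: 351, -26: 339, 46: 242, -32: 106, 49: 89, 43: 74}
scene {-29: 198, -26: 190, 46: 138, 43: 74, -32: 52, 49: 33}
```

Request:
{"method": "servo_tool", "body": {"targets": "0 -0.02 0.02 0; 0 -0.04 0.035 0; 0 -0.06 0.055 0; 0 -0.075 0.07 0; 0 -0.095 0.09 0; 0 -0.11 0.105 0; 0 -0.125 0.12 0"}}

```text
time_s: 25.5
tcp_pos: [0.4989, -0.0371, 0.2977]
tcp_rot: [2.176, 2.266, 0.0]
force: [0.4, 0.8, -0.0]
finger_gap: 0.0913
grasp_force: 0.0
```

```bash
python3 - <<'E'
from h import *
for i in range(4): st(); lid("scene",-.145,-.0)
E
```

```text
t 25.5 C [-0.107  -0.1012  0.2977] xdir(want -1,0) [-0.003  1.     0.   ] tilt [ 0.  0. -1.] F [ 0.4  0.8 -0. ] gap 0.0913 gf 0.0
scene {34: 219, -26: 189, -29: 181, 31: 143, -32: 68, 40: 23}
t 25.55 C [-0.1073 -0.1011  0.2974] xdir(want -1,0) [-0.003  1.     0.   ] tilt [-0.001  0.    -1.   ] F [-0.4  0.5  0.4] gap 0.0912 gf 0.0
scene {31: 298, -26: 199, -29: 173, 28: 74, -32: 65, 34: 34}
t 25.6 C [-0.1072 -0.1012  0.2976] xdir(want -1,0) [-0.003  1.     0.   ] tilt [-0.  0. -1.] F [ 1.2  0.3 -1.2] gap 0.0913 gf 0.0
scene {31: 254, -26: 196, -29: 192, 28: 123, -32: 49, 34: 24}
t 25.65 C [-0.107  -0.1011  0.2977] xdir(want -1,0) [-0.003  1.     0.   ] tilt [-0.  0. -1.] F [-0.   0.6 -0.2] gap 0.0911 gf 0.0
scene {28: 303, -29: 193, -26: 192, 25: 75, -32: 53, 31: 39}
```

Request:
{"method": "servo_tool", "body": {"targets": "0 -0.1 -0.1 0; 0 -0.1 -0.1 0; 0 -0.1 -0.1 0; 0 -0.1 -0.1 0", "fingers": 0.4}}

```text
time_s: 26.2
tcp_pos: [0.487, -0.0376, 0.3097]
tcp_rot: [-2.176, -2.266, -0.0]
force: [0.1, -0.1, -0.1]
finger_gap: 0.054
grasp_force: 0.0
```

```bash
python3 - <<'E'
from h import *
for i in range(2): st(); lid("scene",-.145,-.0)
E
```

```text
t 26.2 C [-0.1189 -0.1012  0.3097] xdir(want -1,0) [-0.003  1.     0.   ] tilt [-0.  0. -1.] F [ 0.1 -0.1 -0.1] gap 0.054 gf 0.0
scene {7: 459, -26: 191, -29: 174, 4: 85, -32: 69, 10: 32}
t 26.25 C [-0.1189 -0.1012  0.3096] xdir(want -1,0) [-0.003  1.     0.   ] tilt [-0.  0. -1.] F [-0.2  0.1 -0.8] gap 0.0502 gf 0.0
scene {4: 460, -26: 198, -29: 171, 7: 90, -32: 68, 1: 59}
```

Request:
{"method": "servo_tool", "body": {"targets": "0 0 0 0; 0 0 0 0; 0 0 0 0; 0 0 0 0; 0 0 0 0; 0 0 0 0; 0 0 0 0; 0 0 0 0"}}

```text
time_s: 27.3
tcp_pos: [0.487, -0.0376, 0.3098]
tcp_rot: [2.176, 2.266, 0.0]
force: [0.9, 0.1, 0.6]
finger_gap: 0.0362
grasp_force: 0.0
```

```bash
python3 - <<'E'
from h import *
st(); 
for n in ["scene","top"]:
    c=read_camera(n); P,u,v=pts(c); L=(P-O)@RC
    if n=="scene": cv2.imwrite("pics/s5.png",cv2.resize(c["pixels"][120:330,220:400],None,fx=2.8,fy=2.8,interpolation=cv2.INTER_CUBIC))
    d=L-[.07,0,.166]; r=-(d[:,0]*.891+d[:,2]*.454); h=-.454*d[:,0]+.891*d[:,2]
    m=(abs(L[:,1])<.14)&(r>.13)&(r<.17)&(abs(h)<.1)&((abs(L[:,1])>.06))
    print(n,"rail h",np.percentile(h[m],[5,25,50,75,95]).round(4))
    m=(abs(L[:,1])<.05)&(r>.1)&(r<.2)&(h>.025)&(h<.09)&(L[:,2]<.2)
    for hh in np.arange(.026,.08,.006):
        k=m&(abs(h-hh)<.003)
        if k.sum(): print(round(hh,3),k.sum(),"r",np.percentile(r[k],[3,50,97]).round(4),"y",np.percentile(L[k,1],[3,50,97]).round(4))
E
```

```text
t 27.3 C [-0.1189 -0.1012  0.3098] xdir(want -1,0) [-0.003  1.     0.   ] tilt [ 0.  0. -1.] F [0.9 0.1 0.6] gap 0.0362 gf 0.0
scene rail h [0.0146 0.0166 0.0179 0.0192 0.0212]
0.026 56 r [0.1433 0.1598 0.1957] y [-0.0408 -0.0251  0.01  ]
0.032 96 r [0.1325 0.1819 0.199 ] y [-0.0414 -0.0068  0.01  ]
0.038 50 r [0.1311 0.1507 0.1737] y [-0.0146 -0.0017  0.0116]
0.044 7 r [0.1454 0.1524 0.1599] y [-0.0299 -0.0277  0.0033]
0.05 4 r [0.1491 0.1513 0.1535] y [-0.0298 -0.027  -0.0245]
0.056 8 r [0.1448 0.148  0.153 ] y [-0.0314 -0.0284 -0.0238]
0.062 39 r [0.1376 0.1457 0.1521] y [-0.0284 -0.0094  0.0244]
0.068 36 r [0.141  0.1453 0.1511] y [-0.0253  0.0007  0.021 ]
top rail h [0.0106 0.0134 0.0157 0.018  0.0213]
0.026 24 r [0.1296 0.1852 0.1984] y [-0.0075  0.0025  0.0245]
0.032 41 r [0.1323 0.1754 0.1983] y [-0.0094  0.0029  0.0147]
0.038 27 r [0.1292 0.1398 0.1906] y [-0.0077  0.0053  0.0258]
0.044 11 r [0.1326 0.1399 0.1416] y [-0.0019  0.0036  0.0205]
0.05 9 r [0.1375 0.1402 0.1412] y [-0.0068  0.0084  0.0206]
0.056 14 r [0.1361 0.1407 0.1492] y [-0.0079  0.0028  0.0231]
0.062 41 r [0.1363 0.1432 0.1499] y [-0.0079  0.0103  0.0238]
0.068 12 r [0.1389 0.1416 0.1469] y [-0.0022  0.0088  0.026 ]
```

View pics/s5.png

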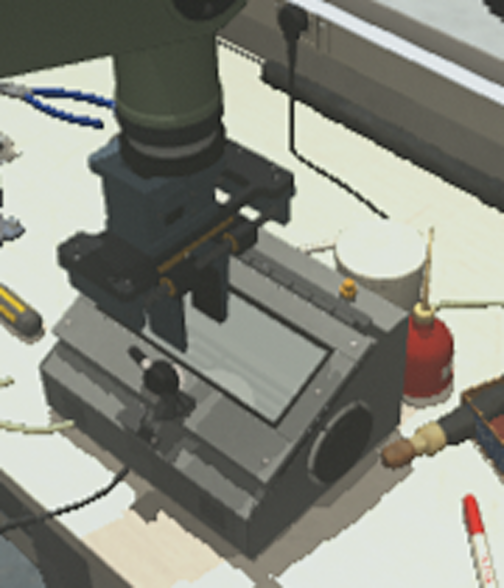

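Request:
{"method": "servo_tool", "body": {"targets": "0.4 0.1 0 0; 0.8 0.29 0.2 0; 0.835 0.295 0.5 0; 0.835 0.295 0.85 0; 0.835 0.295 0.85 0; 0.835 0.295 0.85 0"}}

```text
time_s: 28.15
tcp_pos: [0.5194, 0.0639, 0.2093]
tcp_rot: [2.175, 2.265, 0.003]
force: [0.0, -0.0, 0.6]
finger_gap: 0.0363
grasp_force: 0.0
```

```bash
python3 - <<'E'
from h import *
to(-.0835,-.001,.150)
c=read_camera("wrist"); P,u,v=pts(c); L=(P-O)@RC
d=L-[.07,0,.166]; r=-(d[:,0]*.891+d[:,2]*.454); h=-.454*d[:,0]+.891*d[:,2]
m=(abs(L[:,1])<.04)&(r>.12)&(r<.18)&(h>.035)&(h<.075)&(L[:,2]<.165)
for y in np.arange(-.035,.036,.01):
    k=m&(abs(L[:,1]-y)<.005)
    if k.sum(): print(round(y,3),k.sum(),"r",np.percentile(r[k],[3,50,97]).round(4),"h",np.percentile(h[k],[3,97]).round(4))
if m.sum(): print(np.percentile(L[m],[1,99],axis=0).round(4))
E
```

```text
t 28.15 C [-0.0827 -0.0009  0.2093] xdir(want -1,0) [-0.003  1.     0.   ] tilt [ 0.003  0.    -1.   ] F [ 0.  -0.   0.6] gap 0.0363 gf 0.0
units [-0.001 -0.008  0.494]
-0.025 131 r [0.1436 0.1443 0.1515] h [0.0388 0.0636]
-0.015 703 r [0.1378 0.1437 0.1519] h [0.0352 0.065 ]
-0.005 840 r [0.1337 0.1422 0.1506] h [0.0351 0.0656]
0.005 834 r [0.134  0.141  0.1492] h [0.0351 0.0653]
0.015 723 r [0.1385 0.14   0.1481] h [0.0383 0.0647]
0.025 553 r [0.1384 0.1409 0.147 ] h [0.0395 0.0645]
[[-0.0939 -0.0236  0.1328]
 [-0.0648  0.0259  0.1593]]
```

Request:
{"method": "servo_tool", "body": {"targets": "0 0.01 0.2 0; 0 0.01 0.38 0; 0 0.01 0.48 0; 0 0.01 0.49 0; 0 0.01 0.49 0"}}

```text
time_s: 28.82
tcp_pos: [0.5208, 0.0639, 0.1514]
tcp_rot: [2.174, 2.264, 0.005]
force: [-2.0, -0.8, 5.6]
finger_gap: 0.0366
grasp_force: 3.0
```

Request:
{"method": "servo_tool", "body": {"targets": "0 0.015 -0.04 0; 0 0.015 -0.04 0"}}

```text
time_s: 29.08
tcp_pos: [0.5224, 0.0641, 0.1549]
tcp_rot: [2.175, 2.265, 0.004]
force: [0.0, -0.3, -0.3]
finger_gap: 0.0365
grasp_force: 0.0
```

Request:
{"method": "servo_tool", "body": {"targets": "0 -0.005 0 0.029; 0 -0.01 0 0.058; 0 -0.015 0 0.085; 0 -0.015 0 0.085"}}

```text
time_s: 29.58
tcp_pos: [0.5194, 0.0639, 0.1538]
tcp_rot: [-2.695, -1.614, 0.0]
force: [-0.5, -0.1, 1.0]
finger_gap: 0.0366
grasp_force: 0.3
```

Request:
{"method": "servo_tool", "body": {"targets": "0 0 0 0; 0 0 0 0.02; 0 0 0 0.042; 0 0 0 0.042", "fingers": 0.28}}

```text
time_s: 30.08
tcp_pos: [0.5192, 0.0641, 0.1538]
tcp_rot: [-2.883, -1.247, 0.001]
force: [-2.5, 0.9, 1.3]
finger_gap: 0.0255
grasp_force: 1.1
```

```bash
cat > w.py <<'E'
from h import *
s=st(); print("tq",s["ft_torque"].round(2), "toolturn deg",round(float(np.degrees(np.arctan2(*(RC.T@R.from_rotvec(s["tcp_rot"]).as_matrix()[:,0])[:2]))),1))
c=read_camera("scene"); P,u,v=pts(c); L=(P-O)@RC
d=L-[.07,0,.166]; r=-(d[:,0]*.891+d[:,2]*.454); h=-.454*d[:,0]+.891*d[:,2]
m=(abs(L[:,1])<.14)&(r>.13)&(r<.17)&(abs(h)<.1)&((abs(L[:,1])>.07)); print("rail h",np.percentile(h[m],[25,50,75]).round(4))
E
python3 w.py
```

```text
t 30.07 C [-0.0829 -0.0007  0.1538] xdir(want -1,0) [ 0.712  0.702 -0.   ] tilt [-0.001  0.    -1.   ] F [-2.5  0.9  1.3] gap 0.0255 gf 1.1
tq [0.08 0.46 0.01] toolturn deg 45.4
rail h [0.0159 0.0171 0.0186]
```

Request:
{"method": "servo_tool", "body": {"targets": "0 0 0 0.025; 0 0 0 0.05; 0 0 0 0.05", "fingers": 0.22}}

```text
time_s: 30.5
tcp_pos: [0.5195, 0.0642, 0.1538]
tcp_rot: [-3.042, -0.782, -0.0]
force: [-1.8, 2.0, 1.4]
finger_gap: 0.0197
grasp_force: 1.0
```

Request:
{"method": "servo_tool", "body": {"targets": "0 0 0 0; 0 0 0 0; 0 0 0 0; 0 0 0 0", "fingers": 0.05}}

```text
time_s: 31.0
tcp_pos: [0.5197, 0.0639, 0.1537]
tcp_rot: [3.044, 0.777, 0.001]
force: [-1.3, 1.1, -0.3]
finger_gap: 0.0146
grasp_force: 29.1
```

```bash
python3 w.py
```

```text
t 31.0 C [-0.0824 -0.001   0.1537] xdir(want -1,0) [0.895 0.446 0.   ] tilt [ 0. -0. -1.] F [-1.3  1.1 -0.3] gap 0.0146 gf 29.1
tq [-0.37 -0.04 -0.07] toolturn deg 63.5
rail h [0.0152 0.0165 0.0179]
```

Request:
{"method": "servo_tool", "body": {"targets": "0 0 0 0.02; 0 0 0 0.04; 0 0 0 0.06; 0 0 0 0.075; 0 0 0 0.075; 0 0 0 0.075"}}

```text
time_s: 31.8
tcp_pos: [0.5194, 0.0637, 0.1525]
tcp_rot: [3.141, 0.045, -0.002]
force: [2.6, -0.6, -14.3]
finger_gap: 0.0105
grasp_force: 30.0
```

```bash
python3 w.py
```

```text
t 31.8 C [-0.0827 -0.0012  0.1525] xdir(want -1,0) [ 1.    -0.009 -0.001] tilt [-0.001 -0.    -1.   ] F [  2.6  -0.6 -14.3] gap 0.0105 gf 30.0
tq [-0.01 -0.69 -0.26] toolturn deg 90.5
rail h [0.0135 0.0149 0.0164]
```

Request:
{"method": "servo_tool", "body": {"targets": "0 0 0.015 0.003; 0 0 0.025 0.006; 0 0 0.025 0.006; 0 0 0.025 0.006"}}

```text
time_s: 32.35
tcp_pos: [0.5195, 0.0639, 0.1521]
tcp_rot: [-3.141, 0.015, -0.001]
force: [-3.9, -2.1, 6.5]
finger_gap: 0.0109
grasp_force: 30.1
```

Request:
{"method": "servo_tool", "body": {"targets": "0 0 0 0; 0 0 0 0; 0 0 0 0; 0 0 -0.2 0; 0 0 -0.5 0; 0 0 -1 0; 0 0 -1 0; 0 0 -1 0", "fingers": 0.35}}

```text
time_s: 33.35
tcp_pos: [0.5191, 0.064, 0.2702]
tcp_rot: [-3.141, 0.015, 0.001]
force: [-0.1, -0.9, 0.2]
finger_gap: 0.0319
grasp_force: 0.0
```

```bash
python3 w.py; python3 - <<'E'
from h import *
for n in ["scene","top","wrist"]:
    c=read_camera(n); P,u,v=pts(c); L=(P-O)@RC
    if n=="scene": cv2.imwrite("pics/s6.png",cv2.resize(c["pixels"][120:370,200:440],None,fx=2.4,fy=2.4,interpolation=cv2.INTER_CUBIC))
    d=L-[.07,0,.166]; r=-(d[:,0]*.891+d[:,2]*.454); h=-.454*d[:,0]+.891*d[:,2]
    m=(abs(L[:,1])<.04)&(r>.11)&(r<.19)&(h>.045)&(h<.07)
    if m.sum()>5:
        print(n,m.sum(),"r",np.percentile(r[m],[2,98]).round(4),"y",np.percentile(L[m,1],[2,98]).round(4))
        q=np.stack([r[m],L[m,1]],1); w=np.linalg.eigh(np.cov(q.T))[1][:,1]; print("wing angle",np.degrees(np.arctan2(-w[0]*np.sign(w[0]),w[1]*np.sign(w[0]))).round(1))
E
```

```text
t 33.35 C [-0.0829 -0.0009  0.2702] xdir(want -1,0) [ 0.999 -0.047 -0.001] tilt [-0.001  0.    -1.   ] F [-0.1 -0.9  0.2] gap 0.0319 gf 0.0
tq [-0.05  0.17 -0.02] toolturn deg 92.7
rail h [0.0133 0.0146 0.016 ]
scene 137 r [0.1208 0.1724] y [-0.0082  0.0037]
wing angle -87.3
top 6 r [0.1642 0.1731] y [-0.0021  0.0038]
wing angle -81.8
wrist 1287 r [0.1199 0.1717] y [-0.0074  0.0039]
wing angle -87.5
```

View pics/s6.png

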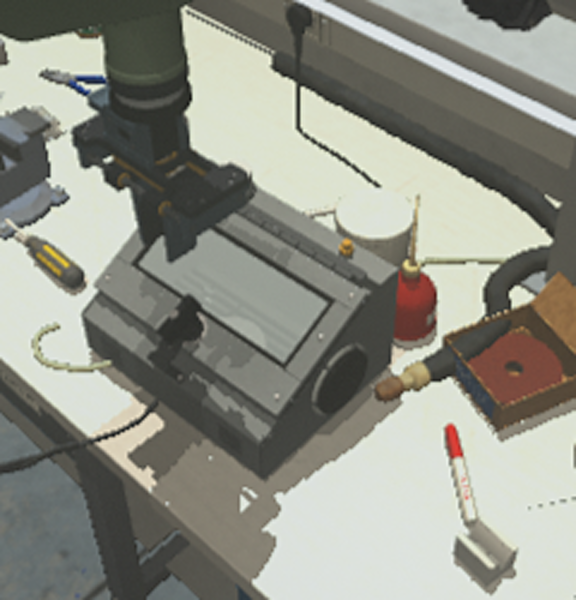

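```bash
python3 -c "
from h import *
print(robot.close_job())"
```

```text
the job is handed in; nothing more can be done
None
```

I finished the job and handed it in at about 33 s: the collar stands flange down on the rest and released. The stay is broken at the knee and the lid is down on its seal. The wing knob measures about 92° clockwise, and the lid sits about 3 mm lower than before the turn. I lowered the lid by hand to about 40°, then let it sink by itself the rest of the way onto the seal.

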